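Seal the chamber and pump up the leak-test station

TASK

Take the yellow seating tool by its handle and press it squarely down onto the orange cap of the test chamber until the cap snaps fully home, then stand the tool back upright on the bench top. After that pump the red-gripped hand lever with full strokes until the gauge needle stands in the green band, and leave the lever released, all the way up. Press the cap only with the tool, do not pump before the cap is home, and leave everything else on the bench where it is.

Things in the scene. Friction and masses are not known exactly. Their poses are not given: they have to be found in the camera images.
- seater_mid (a point): Yellow seating tool, 110 mm tall, standing on its foot on the bench; black-edged foot 40 mm across, 18 mm high, flat underside; above it a straight round handle 26 mm across up to the top. 110 to 225 g. This point: on its axis, half-way up (55 mm above the underside); its z axis points to the tool's top.
- cap_top (a point): Centre of the flat top of the orange snap cap, 46 mm across, on the round metal chamber (64 mm across, rim 60 mm above the bench). At the start it stands 9 mm proud of the rim (69 mm above the bench), fully home 1 mm proud. Over-centre snap: about 10 N to start down, eases half-way, then pulls home and stays; let go before half-way it springs back up.
- cap (a joint): travel of the cap in m: 0 standing proud, 0.008 snapped fully home
- lever_grip (a point): Centre of the red cross grip on the end of the pump lever: level round bar 26 mm thick, 96 mm long, along the station's y axis, 210 mm from lever_pivot on the robot's side. At rest the lever slopes up 0.3 rad towards the grip (centre 192 mm above the bench); fully down it slopes 0.3 rad down (68 mm above the bench).
- lever_pivot (a point): The lever's hinge, on the bracket of the blue pump at the far side of the station, 130 mm above the bench; the hinge is level, along this point's y axis, and this point's x axis points straight away from the grip's side (the lever runs from here along -x).
- lever (a joint): lever angle in rad: 0 at rest (up), 0.6 fully down, against a hard stop. Sprung upward: pushing the grip down takes about 8 N at the top and 12 N at the bottom, a little more when quick, and it rises by itself within a second when let go.
- gauge (a joint): needle angle in rad, clockwise from above, of the upward-facing dial (80 mm across): green band 3.7 to 4.3. A full lever stroke advances it by about 0.9 (the first one 0.5 to 1.2) during the push down; it stays while the lever rises. Strokes cut short at top or bottom count less or not at all. Starts at 0.1 to 1.4: 3 or 4 full strokes are needed; the last leaves it at about 4.0 and more do nothing.
- station: The leak-test station, fixed: aluminium base plate 270 mm (x) by 340 mm (y), 12 mm thick; origin at the centre of its underside. The chamber axis is at (-30, -85) mm in its frame, the dial's centre at (70, 0) with its top at 101 mm height, the lever pivot at (100, 90), the grip at (-101, 90) at rest.
- jar_mid (a point): Bystander: amber jar with black lid, 52 mm across, 70 mm tall; its centre
- bottle_mid (a point): Bystander: white bottle with blue cap, 54 mm across, 130 mm tall; its centre
- spare_cap_center (a point): Bystander: spare orange cap lying on the bench, 46 mm across, 12 mm thick; its centre
- module: Bystander: small green circuit module 50 x 35 x 14 mm lying on the bench; origin under its centre
- driver_grip (a point): Bystander: blue-handled screwdriver, 170 mm long, lying on the bench; the middle of its handle

How it is judged (in metres and radians):
On the way, in this order (a step that is already met when the one before it is completed fails the run):
1. the cap is snapped home under the seating tool, held upright and centred on the cap (value of joint cap above 0.0065 m and horizontal distance between seater_mid and cap_top below 0.012 m and angle between seater_mid's own z axis and vertical below 0.14 rad and contact force between seater and cap above 0.3 N), for 0.05 s.
2. the tool stands upright on the bench again, let go (height (world z) of seater_mid below 0.062 m and angle between seater_mid's own z axis and vertical below 0.1 rad and contact force between the fingers and seater below 0.1 N), for 0.2 s.
3. the gauge is pumped into the green band (value of joint gauge above 3.7 rad), for 0.1 s.
At the end, for the whole second after the job is handed in: gauge above 3.7 rad, in the green band; cap home (travel over 6.5 mm of 8); lever up within 0.08 rad of rest; seating tool standing upright (within 0.1 rad) and still on the bench top (value of joint gauge above 3.7 rad and value of joint cap above 0.0065 m and value of joint lever below 0.08 rad and height (world z) of seater_mid between 0.048 and 0.062 m and angle between seater_mid's own z axis and vertical below 0.1 rad and linear speed of seater below 0.02 m/s); the robot touches nothing.
It fails at once if the pump is worked (lever more than 0.2 rad down) before the cap is home (value of joint cap below 0.005 m and value of joint lever above 0.2 rad).
It fails at once if the bare fingers press the cap (over 3 N) (contact force between the fingers and cap above 3 N).
It fails at once if a bystander is moved more than 30 mm (distance of any of jar_mid, bottle_mid, spare_cap_center, module, driver_grip from where it was at the start of the episode above 0.03 m).
It also fails if it takes over 72 s, if anything falls off the work surface, if the arm or the gripper's body presses on something with over 40 N, if the wrist force passes 120 N, or if a joint passes its speed limit or range.

ROBOT

A 6-joint arm with a two-finger parallel gripper is mounted at the origin on the work surface. World frame = base frame: x ahead of the robot, y to its left, z up, the work surface at z = 0. Lengths are in m, angles in degrees, forces in N, time in s.
With the tool pointing down it reaches from about 0.325 to 0.9 m from the base axis. Payload 3.5 kg.
Tool frame: the origin (TCP) lies at the very end of the fingers, on their centre line; the grasp point (between the pads) lies 19 mm behind it; y points along the fingers, x is the direction in which the jaws open and shut, and the axes are right-handed (so a half turn about y gives the same grasp; the last joint's range is limited). The gripper opens to 85 mm and grips with 20 to 120 N. Pads are 22 mm wide; open, the fingers measure 114 mm over their backs; the gripper's body (76 mm by 85 mm) begins 54 mm behind the grasp point. The pads swing forward as they close: fully open they stand 13 mm farther back than shut.
Start: joints at [70.565, 15.837, -1.513, 72.651, 0, 84.076], TCP at [0.146, 0.608, 0.231] pointing down, gripper open.
Joint ranges: [-178.77, 178.77], [-48.84, 107.48], [-61.69, 71.31], [-111.58, 123.2], [-90, 87.43], [-180, 180]. Speed limits (degrees/s): [147.25, 147.25, 180, 180, 180, 180].

INTERFACE

Orientations are given as a 3x3 rotation matrix whose columns are the frame's x, y, z axes.
In Python, from bench import * gives the robot as it stands.
- The arm moves only by the tool jog_arm, never from a script. Its argument "increments" is a list of rows, each an object with "claw": the opening, from 0 (shut) to 1 (fully open); "offset": the shift along the tool's x, y, z as a fraction of full scale, a list of three; "turn": the turn about the tool's y as a fraction of full scale. A call has 1 to 12 rows; each row shifts and turns the commanded pose from where the row before left it, along the tool's axes as they then stand; what a row does not reach is not made up. Full scale, the value 1, is 60 mm for a shift and 4 degrees for a turn. A row lasts 1/8 s, in which the tool goes at most 62.5 mm and 10.7 degrees, less where a joint would pass 70% of its speed; a pose out of reach is approached as far as the arm can. A call with a number of a shift or a turn outside -1 to 1 is refused whole. A call with a gripper value outside its range is refused whole. The fingers move at their own pace and stop on an object; "grip_force" is the grip in N (left out, the last holds). Time passes only in rows, so rows that do not move let the fingers close. It gives the time, the measured TCP pose, the force and the opening at its end, in the units of the state.
- get_obs(): the state, without advancing time (a new reading comes with each control period).
- read_camera(name): name is "side" or "top"; returns (picture, depth): 384x512x3 uint8, blue, green, red; 384x512 float32, m along the optical axis (not along the pixel's ray), 0 where there is no reading.
- camera_params(name): a dict with "mtx" (3x3 intrinsics, pixels), "xyz" and "rotation" of the camera in the world. Camera axes: x right, y up, looking along -z (the intrinsics and any distortion apply to the point x, -y, -z); pixel columns grow to the right and rows downward; lengths in m; the calibration is good to about 2 mm. A picture is of the moment at which its call begins. camera_params takes no time and is no camera call.
- job_done(): hands the job in, once; it reports no verdict.
The state is a dict: "t": time; "joint_pos": joint angles; "joint_vel": joint speeds; "effort": joint torques, N m; "tcp_pos": TCP position; "tool_rot": TCP orientation; "ft_force": force on the tool from outside, world axes, zero at the start; "ft_torque": the same for the moment, N m; "opening": finger opening in m.
Only numpy, scipy, OpenCV 4.12 (cv2) and the standard library are available. Lean on these libraries where they do the work, as an engineer would, in place of code of your own. Each camera call takes 0.05 s, during which the arm holds its last target. There are 200 camera calls.

## Working session

There is one attempt and no reset: what is moved stays moved. The work goes in short steps, Python scripts to look and compute and a tool call to move; the robot and the scene stay as the last step left them, time stands still between calls to the robot, and variables do not carry over. Pictures are saved under pics/ and viewed, about 8 in all and at most 12, crops included, and the job is handed in when it is done.

Besides the shell and the picture viewer there is one more tool, called after "Request:" as name(argument=value, ...) on one line, values as JSON. jog_arm: Moves the arm, as the interface text tells. Its arguments: {"type":"object","properties":{"increments":{"type":"array","items":{"type":"object","properties":{"claw":{"type":"number"},"offset":{"type":"array","items":{"type":"number"}},"turn":{"type":"number"}}}},"grip_force":{"type":"number"}},"required":["increments"]}

```bash
mkdir -p pics; cat > h.py <<'E'
from bench import *
import numpy as np, cv2
def cloud(name):
    im,d=read_camera(name); p=camera_params(name)
    K=np.array(p["mtx"]);R=np.array(p["rotation"]);t=np.array(p["xyz"])
    v,u=np.indices(d.shape)
    c=np.stack([(u-K[0,2])/K[0,0]*d,-(v-K[1,2])/K[1,1]*d,-d],-1)
    w=c@R.T+t; w[d==0]=np.nan
    return im,w
E
python3 - <<'E'
from h import *
print({k:np.round(v,3).tolist() for k,v in get_obs().items()})
for n in("top","side"):
    im,w=cloud(n); print(n,camera_params(n)); cv2.imwrite(f"pics/{n}0.png",im); np.save(f"{n}0.npy",w)
a=[cv2.imread(f"pics/{n}0.png") for n in("top","side")]
E
```

```text
{'t': 0.0, 'joint_pos': [70.565, 15.88, -1.599, 72.652, -0.0, 84.078], 'joint_vel': [0.031, 0.016, -0.042, -0.058, 0.045, 0.093], 'effort': [0.002, -44.551, 29.52, 0.016, -0.0, 0.0], 'tcp_pos': [0.146, 0.607, 0.23], 'tool_rot': [[0.234, -0.001, -0.972], [0.972, -0.002, 0.234], [-0.002, -1.0, 0.0]], 'ft_force': [-0.323, 0.124, -0.456], 'ft_torque': [0.003, 0.017, 0.022], 'opening': 0.086}
top {'mtx': array([[423.64412872,   0.        , 253.28490569],
       [  0.        , 423.64412872, 190.2932455 ],
       [  0.        ,   0.        ,   1.        ]]), 'xyz': array([ 0.4271135 , -0.00189013,  1.29791114]), 'rotation': array([[-0.02481196,  0.99197839, -0.12394857],
       [-0.99967905, -0.02398587,  0.00815287],
       [ 0.00511445,  0.12411108,  0.99225515]])}
side {'mtx': array([[441.7095942 ,   0.        , 254.21607745],
       [  0.        , 441.7095942 , 193.79344054],
       [  0.        ,   0.        ,   1.        ]]), 'xyz': array([ 0.51196258, -1.00269447,  0.74778105]), 'rotation': array([[ 0.99959428, -0.00453511, -0.02811955],
       [-0.02129314,  0.53672101, -0.84349106],
       [ 0.01891767,  0.84374759,  0.53640668]])}
```

View pics/top0.png

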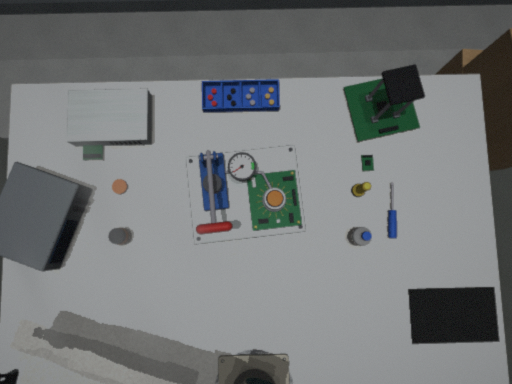

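View pics/side0.png

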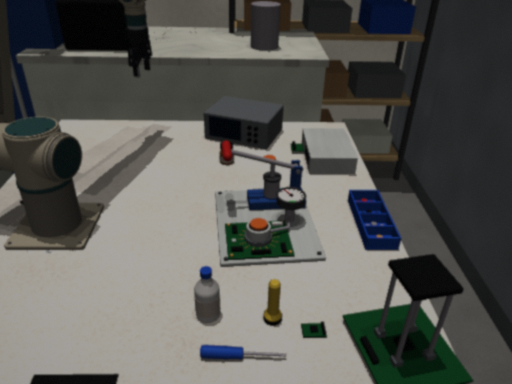

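The top view shows the yellow tool at about (363,188), the cap at (275,199), the red grip at (214,228) and the dial at (242,167). The bottle (361,236), driver (392,220) and module (367,162) are near the tool. The side view agrees.

```bash
python3 - <<'E'
from h import *
for n in("top","side"):
    im=cv2.imread(f"pics/{n}0.png");w=np.load(f"{n}0.npy");hsv=cv2.cvtColor(im,cv2.COLOR_BGR2HSV);H,S,V=cv2.split(hsv)
    for c,m in dict(yellow=(H>18)&(H<34)&(S>150)&(V>50),orange=(H>4)&(H<=17)&(S>130)&(V>120),red=((H<4)|(H>174))&(S>150)&(V>60),blue=(H>105)&(H<130)&(S>150)&(V>80)).items():
        k,l,st,ce=cv2.connectedComponentsWithStats(m.astype(np.uint8))
        for i in range(1,k):
            if st[i,4]<25: continue
            P=w[l==i];P=P[~np.isnan(P[:,0])]
            if len(P)<5: continue
            z=np.percentile(P[:,2],97);T=P[P[:,2]>z-.008]
            print(n,c,ce[i].round(),st[i,4],"med",np.median(P,0).round(3),"min",P.min(0).round(3),"max",P.max(0).round(3),"topmean",T.mean(0).round(4),"mid",((T.min(0)+T.max(0))/2).round(4))
# table height, plate
w=np.load("top0.npy");im=cv2.imread("pics/top0.png")
print("table",w[300,200:300:20,2], "plate",w[215,235],w[160,280])
P=w[140:255,180:312];m=(P[...,2]>.008)&(P[...,2]<.018)
Q=P[m][:,:2].astype(np.float32)
k=cv2.minAreaRect(Q*1000);print("platerect",k)
a=cv2.resize(im[130:260,175:405],None,fx=3.4,fy=3.4,interpolation=cv2.INTER_CUBIC);cv2.imwrite("pics/crop.png",cv2.convertScaleAbs(a,alpha=1.4))
E
```

```text
top yellow [359. 189.] 89 med [ 0.577 -0.324  0.034] min [ 0.565 -0.342  0.01 ] max [ 0.595 -0.316  0.112] topmean [ 0.5787 -0.3254  0.1077] mid [ 0.5793 -0.3256  0.1072]
top orange [275. 198.] 177 med [ 0.557 -0.074  0.069] min [ 0.536 -0.095  0.064] max [ 0.577 -0.054  0.075] topmean [ 0.5564 -0.0737  0.0693] mid [ 0.5566 -0.0747  0.0705]
top red [217. 227.] 210 med [0.472 0.085 0.204] min [0.461 0.049 0.198] max [0.484 0.126 0.211] topmean [0.4717 0.0862 0.204 ] mid [0.4722 0.0873 0.2052]
top blue [241.  95.] 1394 med [0.89  0.022 0.007] min [ 0.839 -0.097 -0.004] max [0.93  0.136 0.046] topmean [0.8724 0.0142 0.0388] mid [0.8835 0.0196 0.0402]
top blue [202. 168.] 72 med [0.651 0.137 0.043] min [0.622 0.128 0.036] max [0.677 0.146 0.147] topmean [0.6656 0.13   0.1451] mid [0.6662 0.1295 0.1454]
top blue [223. 186.] 219 med [0.593 0.079 0.043] min [0.536 0.067 0.036] max [0.678 0.096 0.049] topmean [0.5994 0.0793 0.0428] mid [0.6067 0.081  0.0438]
top blue [206. 199.] 79 med [0.561 0.13  0.043] min [0.531 0.123 0.036] max [0.594 0.139 0.047] topmean [0.5618 0.1305 0.0425] mid [0.5
[... 1858 characters left out ...]
19] min [0.878 0.015 0.003] max [0.923 0.075 0.038] topmean [0.8984 0.0174 0.0364] mid [0.8986 0.018  0.036 ]
side blue [205. 270.] 66 med [ 0.438 -0.325  0.131] min [ 0.429 -0.335  0.128] max [ 0.448 -0.313  0.134] topmean [ 0.4386 -0.3247  0.1306] mid [ 0.4387 -0.324   0.1308]
side blue [221. 351.] 369 med [ 0.473 -0.437  0.024] min [ 0.433 -0.445  0.016] max [ 0.514 -0.426  0.029] topmean [ 0.4721 -0.4363  0.0242] mid [ 0.4735 -0.4351  0.0242]
table [ 0.00053778 -0.00291907 -0.00447602 -0.00037508  0.00259154] plate [0.51353545 0.04493543 0.01161976] [ 0.67916536 -0.09694968  0.0161719 ]
platerect ((577.9140625, 9.61553955078125), (340.6872253417969, 361.3177185058594), 1.549889326095581)
```

View pics/crop.png

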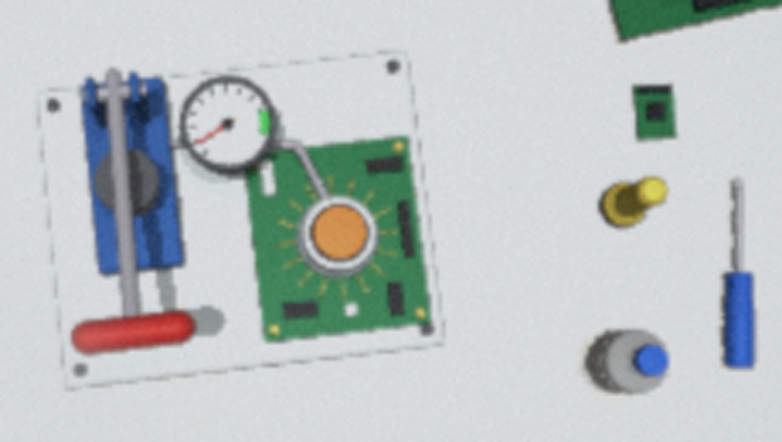

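The enlarged crop shows the grip spanning columns 73–195 (my mask misses its left end) and the tool top at (652,192), which was masked poorly. I'll refine these by ray casting at the known heights.

```bash
cat >> h.py <<'E'
def ray(n,u,v,z):
    p=camera_params(n);K=np.array(p["mtx"]);d=np.array(p["rotation"])@np.array([(u-K[0,2])/K[0,0],-(v-K[1,2])/K[1,1],-1]);t=np.array(p["xyz"])
    return (t+d*(z-t[2])/d[2]).round(4)
E
python3 - <<'E'
from h import *
print("tooltop",ray("top",366.8,186.5,.11),"foot c",ray("top",175+619/3.4,130+206/3.4,.018),"cap",ray("top",175+339/3.4,130+232/3.4,.069))
print("grip ends",ray("top",175+74/3.4,130+337/3.4,.192),ray("top",175+195/3.4,130+325/3.4,.192))
print("corners",[ray("top",175+a/3.4,130+b/3.4,.012) for a,b in((40,92),(407,52),(443,345),(66,389))])
for n,roi in(("top",(slice(175,205),slice(345,380))),("side",(slice(275,328),slice(258,290)))):
    im=cv2.imread(f"pics/{n}0.png")[roi];w=np.load(f"{n}0.npy")[roi];hsv=cv2.cvtColor(im,cv2.COLOR_BGR2HSV)
    m=(hsv[...,0]>15)&(hsv[...,0]<38)&(hsv[...,1]>70)
    P=w[m];T=P[P[:,2]>.103];print(n,len(T),T.mean(0),T.min(0),T.max(0))
    for a,b in((.03,.06),(.06,.1)):
        Q=P[(P[:,2]>a)&(P[:,2]<b)]
        if len(Q): print(a,Q.mean(0),Q.min(0),Q.max(0))
a=cv2.resize(cv2.imread("pics/side0.png")[130:345,185:345],None,fx=2.7,fy=2.7,interpolation=cv2.INTER_CUBIC);cv2.imwrite("pics/crop2.png",cv2.convertScaleAbs(a,alpha=1.5))
E
```

```text
tooltop [ 0.5786 -0.3334  0.11  ] foot c [ 0.5784 -0.3286  0.018 ] cap [ 0.5558 -0.0739  0.069 ]
grip ends [0.4671 0.1384 0.192 ] [0.474  0.0458 0.192 ]
corners [array([0.6961, 0.1903, 0.012 ]), array([ 0.7253, -0.1444,  0.012 ]), array([ 0.4585, -0.1666,  0.012 ]), array([0.428 , 0.1687, 0.012 ])]
top 55 [ 0.58102719 -0.3325836   0.10864468] [ 0.56861724 -0.34365232  0.10344695] [ 0.59227117 -0.32275114  0.1153571 ]
0.03 [ 0.57818358 -0.32496708  0.04299274] [ 0.5690031  -0.33611706  0.03068927] [ 0.59079695 -0.32146263  0.05831235]
0.06 [ 0.57684521 -0.3247757   0.0808013 ] [ 0.56834287 -0.3350402   0.06013218] [ 0.58968587 -0.32075981  0.09837149]
side 92 [ 0.57925306 -0.33968663  0.10888671] [ 0.56839458 -0.34827365  0.10327626] [ 0.59117802 -0.32892497  0.11266677]
0.03 [ 0.5787272  -0.34554632  0.04476171] [ 0.56699602 -0.35077189  0.03047298] [ 0.59043083 -0.33732148  0.05951009]
0.06 [ 0.57810982 -0.34542968  0.0802509 ] [ 0.56735367 -0.3499839   0.06089026] [ 0.59005565 -0.33722382  0.09945912]
```

View pics/crop2.png

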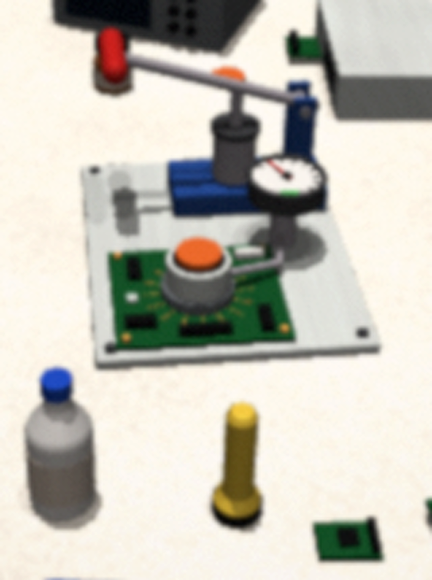

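Both views agree on the measurements:
- **Tool:** about (0.579,-0.3345).
- **Cap:** about (0.5557,-0.075). The tool-to-cap offset is the same in both views.
- **Grip:** about (0.4705,0.092).
- **Station yaw:** about 4.8°.

Next I move above the tool.

Request:
jog_arm(increments=[{"claw":1,"offset":[-0.3,-0.4,-0.235],"turn":0},{"claw":1,"offset":[-0.679,-0.4,-0.534],"turn":0},{"claw":1,"offset":[-0.679,0,-0.534],"turn":0},{"claw":1,"offset":[-0.679,0,-0.534],"turn":0},{"claw":1,"offset":[-0.679,0,-0.534],"turn":0},{"claw":1,"offset":[-0.679,0,-0.534],"turn":0},{"claw":1,"offset":[-0.679,0,-0.534],"turn":0},{"claw":1,"offset":[-0.679,0,-0.534],"turn":0},{"claw":1,"offset":[-0.679,0,-0.534],"turn":0},{"claw":1,"offset":[-0.679,0,-0.534],"turn":0}])

```text
t: 1.35
tcp_pos: [0.3504, 0.1614, 0.2791]
tool_rot: [[0.233, 0.0, -0.972], [0.972, 0.0, 0.233], [0.0, -1.0, -0.0]]
ft_force: [0.6, 0.2, 1.0]
opening: 0.0854
```

Request:
jog_arm(increments=[{"claw":1,"offset":[-0.679,0,-0.534],"turn":0},{"claw":1,"offset":[-0.679,0,-0.534],"turn":0},{"claw":1,"offset":[-0.679,0,-0.534],"turn":0},{"claw":1,"offset":[-0.679,0,-0.534],"turn":0},{"claw":1,"offset":[-0.679,0,-0.534],"turn":0},{"claw":1,"offset":[-0.679,0,-0.534],"turn":0},{"claw":1,"offset":[-0.679,0,-0.534],"turn":0},{"claw":1,"offset":[-0.679,0,-0.534],"turn":0},{"claw":1,"offset":[-0.679,0,-0.534],"turn":0},{"claw":1,"offset":[-0.379,0,-0.299],"turn":0},{"claw":1,"offset":[0,0,0],"turn":0},{"claw":1,"offset":[0,0,0],"turn":0}])

```text
t: 2.85
tcp_pos: [0.5564, -0.2863, 0.2787]
tool_rot: [[0.233, -0.001, -0.972], [0.972, 0.001, 0.233], [0.001, -1.0, 0.002]]
ft_force: [0.7, -0.2, 0.1]
opening: 0.0855
```

```bash
cat >> h.py <<'E'
def to(x,y,z):
    o=get_obs();d=np.array([x,y,z])-o["tcp_pos"]
    print("t",o["t"],"tcp",np.round(o["tcp_pos"],4),"F",np.round(o["ft_force"],2),"open",o["opening"],"units",(np.array(o["tool_rot"]).T@d/.06).round(3)); print(np.round(o["tool_rot"],4).tolist())
E
python3 -c "
from h import *
to(.579,-.3345,.056)"
```

```text
t 2.85 tcp [ 0.5564 -0.2863  0.2787] F [ 0.73 -0.23  0.15] open 0.08548319717762967 units [-0.696  3.711 -0.559]
[[0.2334, -0.0014, -0.9724], [0.9724, 0.0013, 0.2334], [0.0009, -1.0, 0.0017]]
```

Request:
jog_arm(increments=[{"claw":1,"offset":[-0.35,0,-0.28]},{"claw":1,"offset":[-0.346,0,-0.279]},{"claw":1,"offset":[0,0.5,0]},{"claw":1,"offset":[0,0.6,0]},{"claw":1,"offset":[0,0,0]},{"claw":1,"offset":[0,0,0]}])

```text
invalid input at $.increments[0]: expected keys claw, offset, turn
```

```bash
python3 -c "
from h import *
to(.579,-.3345,.056)
a=[cv2.resize(read_camera(n)[0][s],(400,500)) for n,s in (('top',np.s_[130:255,310:410]),('side',np.s_[190:340,200:320]))]
cv2.imwrite('pics/above.png',cv2.convertScaleAbs(np.hstack(a),alpha=1.4))"
```

```text
t 2.85 tcp [ 0.5564 -0.2863  0.2787] F [ 0.73 -0.23  0.15] open 0.08548319717762967 units [-0.696  3.711 -0.559]
[[0.2334, -0.0014, -0.9724], [0.9724, 0.0013, 0.2334], [0.0009, -1.0, 0.0017]]
```

View pics/above.png

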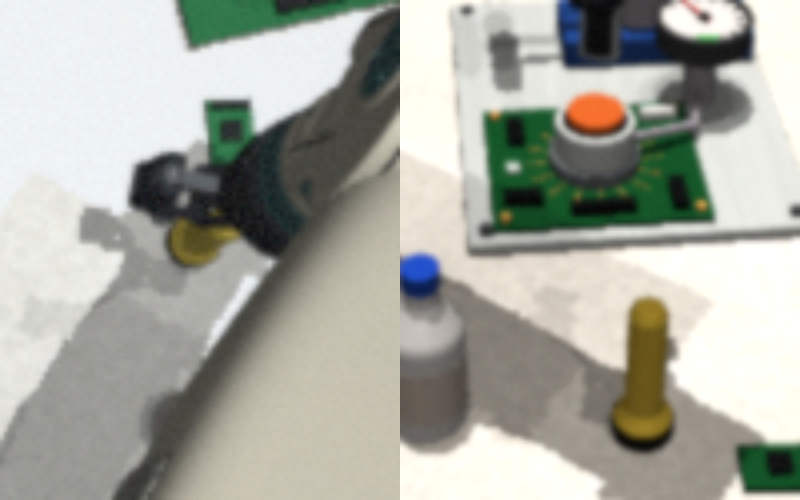

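That move was refused because "turn" is a required key. The picture shows the tool undisturbed and the gripper short of it. I'll resend.

Request:
jog_arm(increments=[{"claw":1,"offset":[-0.35,0,-0.28],"turn":0},{"claw":1,"offset":[-0.346,0,-0.279],"turn":0},{"claw":1,"offset":[0,0.5,0],"turn":0},{"claw":1,"offset":[0,0.6,0],"turn":0},{"claw":1,"offset":[0,0,0],"turn":0},{"claw":1,"offset":[0,0,0],"turn":0}])

```text
t: 3.7
tcp_pos: [0.5803, -0.3352, 0.2148]
tool_rot: [[0.233, 0.001, -0.973], [0.973, -0.001, 0.233], [-0.001, -1.0, -0.001]]
ft_force: [0.1, 0.3, 1.4]
opening: 0.0855
```

```bash
python3 -c "
from h import *
to(.579,-.3345,.056)
im,w=cloud('side')
a=[cv2.resize(x[s],(400,500)) for x,s in ((read_camera('top')[0],np.s_[130:255,310:410]),(im,np.s_[190:340,200:320]))]
cv2.imwrite('pics/above2.png',cv2.convertScaleAbs(np.hstack(a),alpha=1.4))"
```

```text
t 3.7 tcp [ 0.5803 -0.3352  0.2148] F [0.12 0.29 1.44] open 0.08545574067194453 units [0.008 2.647 0.028]
[[0.2328, 0.0012, -0.9725], [0.9725, -0.0009, 0.2328], [-0.0005, -1.0, -0.0014]]
```

View pics/above2.png

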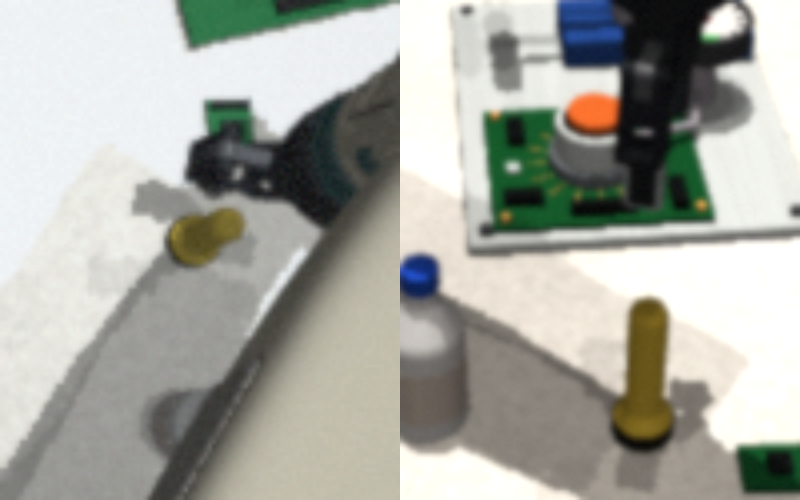

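Gripper is aligned over the tool (fingers at about column 643, tool at 648 in the crop). I'll go half-way down, then check the arm's clearance over the bottle.

Request:
jog_arm(increments=[{"claw":1,"offset":[0,0.5,0],"turn":0},{"claw":1,"offset":[0,0.5,0],"turn":0},{"claw":1,"offset":[0,0,0],"turn":0},{"claw":1,"offset":[0,0,0],"turn":0}])

```text
t: 4.3
tcp_pos: [0.581, -0.3363, 0.1554]
tool_rot: [[0.234, 0.002, -0.972], [0.972, -0.002, 0.234], [-0.001, -1.0, -0.003]]
ft_force: [1.3, 0.4, 0.1]
opening: 0.0855
```

```bash
python3 -c "
from h import *
to(.5795,-.335,.056)
im,w=cloud('top')
m=(np.hypot(w[...,0]-.44,w[...,1]+.321)<.06)
print(np.percentile(w[m][:,2],[0,10,50,90,100]))
im,w=cloud('side')
m=(np.hypot(w[...,0]-.44,w[...,1]+.321)<.06)&(w[...,2]>.14)
print(m.sum(),w[m][:,2].min() if m.any() else None)
"
```

```text
t 4.3 tcp [ 0.581  -0.3363  0.1554] F [1.33 0.43 0.15] open 0.08545263110485933 units [0.017 1.657 0.035]
[[0.2335, 0.0025, -0.9723], [0.9723, -0.0018, 0.2335], [-0.0011, -1.0, -0.0028]]
[-0.00682313 -0.00153244  0.63355357  0.6550529   0.66258403]
2909 0.5428148030628768
```

The arm is more than 0.5 m up there, so it clears the bottle easily. I'll finish the descent and grasp.

Request:
jog_arm(increments=[{"claw":1,"offset":[0,0.5,0.03],"turn":0},{"claw":1,"offset":[0,0.5,0],"turn":0},{"claw":1,"offset":[0,0.4,0],"turn":0},{"claw":1,"offset":[0,0.25,0],"turn":0},{"claw":1,"offset":[0,0,0],"turn":0},{"claw":0.6,"offset":[0,0,0],"turn":0},{"claw":0.4,"offset":[0,0,0],"turn":0},{"claw":0.1,"offset":[0,0,0],"turn":0},{"claw":0.1,"offset":[0,0,0],"turn":0},{"claw":0.1,"offset":[0,0,0],"turn":0},{"claw":0.1,"offset":[0,0,0],"turn":0},{"claw":0.1,"offset":[0,0,0],"turn":0}], grip_force=60)

```text
t: 5.9
tcp_pos: [0.5787, -0.3355, 0.0551]
tool_rot: [[0.234, 0.001, -0.972], [0.972, -0.001, 0.234], [-0.0, -1.0, -0.001]]
ft_force: [0.1, 1.0, 5.8]
opening: 0.0251
```

Request:
jog_arm(increments=[{"claw":0,"offset":[0,0,0],"turn":0},{"claw":0,"offset":[0,0,0],"turn":0},{"claw":0,"offset":[0,0,0],"turn":0},{"claw":0,"offset":[0,0,0],"turn":0}])

```text
t: 6.4
tcp_pos: [0.5787, -0.3355, 0.0551]
tool_rot: [[0.234, 0.001, -0.972], [0.972, -0.001, 0.234], [-0.0, -1.0, -0.001]]
ft_force: [-0.0, 1.1, 5.5]
opening: 0.0249
```

```bash
python3 -c "
from h import *
to(.5795,-.335,.16)"
```

```text
t 6.4 tcp [ 0.5787 -0.3355  0.0551] F [-0.    1.12  5.52] open 0.024936779531196954 units [ 0.01  -1.748 -0.013]
[[0.2335, 0.0011, -0.9723], [0.9723, -0.0007, 0.2335], [-0.0004, -1.0, -0.0012]]
```

Firmly held (opening 25 mm). Lift the tool and carry it above the cap.

```bash
python3 -c "
from h import *
to(.5556,-.0755,.160)"
```

```text
t 6.4 tcp [ 0.5787 -0.3355  0.0551] F [-0.    1.12  5.52] open 0.024936779531196954 units [ 4.122 -1.751  1.384]
[[0.2335, 0.0011, -0.9723], [0.9723, -0.0007, 0.2335], [-0.0004, -1.0, -0.0012]]
```

Request:
jog_arm(increments=[{"claw":0,"offset":[0,-0.35,0],"turn":0},{"claw":0,"offset":[0,-0.5,0],"turn":0},{"claw":0,"offset":[0,-0.5,0],"turn":0},{"claw":0,"offset":[0,-0.4,0],"turn":0},{"claw":0,"offset":[0,0,0],"turn":0},{"claw":0,"offset":[0,0,0],"turn":0}])

```text
t: 7.15
tcp_pos: [0.5773, -0.3346, 0.1575]
tool_rot: [[0.234, -0.002, -0.972], [0.972, 0.001, 0.234], [0.001, -1.0, 0.002]]
ft_force: [-0.5, -0.9, -1.7]
opening: 0.0248
```

```bash
python3 -c "
from h import *
to(.5556,-.0755,.160)"
```

```text
t 7.15 tcp [ 0.5773 -0.3346  0.1575] F [-0.49 -0.85 -1.71] open 0.02475076523115385 units [ 4.114 -0.034  1.361]
[[0.2337, -0.0022, -0.9723], [0.9723, 0.0015, 0.2337], [0.0009, -1.0, 0.0025]]
```

Request:
jog_arm(increments=[{"claw":0,"offset":[0.4,-0.05,0.13],"turn":0},{"claw":0,"offset":[0.6,0,0.2],"turn":0},{"claw":0,"offset":[0.6,0,0.2],"turn":0},{"claw":0,"offset":[0.6,0,0.2],"turn":0},{"claw":0,"offset":[0.6,0,0.2],"turn":0},{"claw":0,"offset":[0.6,0,0.2],"turn":0},{"claw":0,"offset":[0.5,0,0.16],"turn":0},{"claw":0,"offset":[0.214,0,0.07],"turn":0},{"claw":0,"offset":[0,0,0],"turn":0},{"claw":0,"offset":[0,0,0],"turn":0},{"claw":0,"offset":[0,0,0],"turn":0}])

```text
t: 8.52
tcp_pos: [0.5568, -0.0771, 0.1623]
tool_rot: [[0.235, 0.0, -0.972], [0.972, -0.0, 0.235], [-0.0, -1.0, -0.0]]
ft_force: [-0.0, -0.1, -1.3]
opening: 0.0247
```

```bash
python3 -c "
from h import *
to(.5556,-.0755,.127)
im,w=cloud('side');t=read_camera('top')[0]
a=[cv2.resize(x[s],(400,500)) for x,s in ((t,np.s_[130:255,225:325]),(im,np.s_[130:280,200:320]))]
cv2.imwrite('pics/overcap.png',cv2.convertScaleAbs(np.hstack(a),alpha=1.4))"
```

```text
t 8.525 tcp [ 0.5568 -0.0771  0.1623] F [-0.02 -0.07 -1.3 ] open 0.024724760489588635 units [0.022 0.588 0.025]
[[0.235, 0.0002, -0.972], [0.972, -0.0003, 0.235], [-0.0002, -1.0, -0.0002]]
```

View pics/overcap.png

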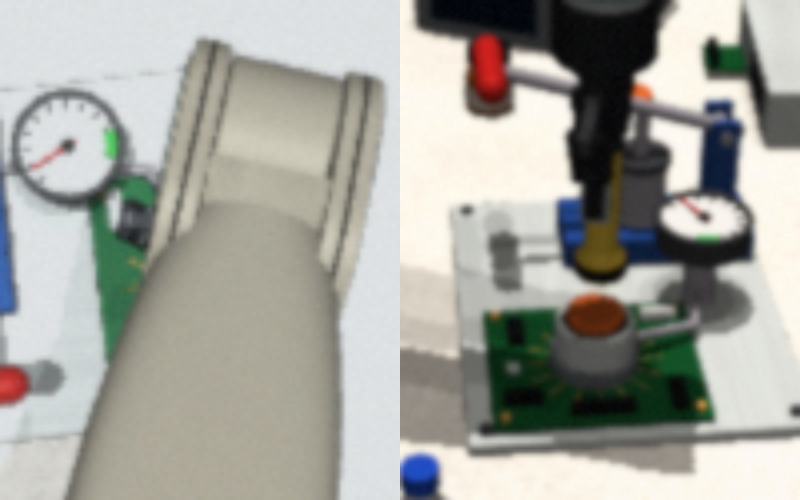

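The tool is upright and centred over the cap (column 600 against 597 in the side crop). Descend to just above it, then press in small steps.

Request:
jog_arm(increments=[{"claw":0,"offset":[0.02,0.3,0.025],"turn":0},{"claw":0,"offset":[0,0.25,0],"turn":0},{"claw":0,"offset":[0,0,0],"turn":0},{"claw":0,"offset":[0,0.05,0],"turn":0},{"claw":0,"offset":[0,0.05,0],"turn":0},{"claw":0,"offset":[0,0,0],"turn":0},{"claw":0,"offset":[0,0,0],"turn":0}], grip_force=90)

```text
t: 9.5
tcp_pos: [0.5562, -0.0748, 0.1243]
tool_rot: [[0.234, 0.002, -0.972], [0.972, -0.001, 0.234], [-0.0, -1.0, -0.002]]
ft_force: [-0.6, -0.0, 4.2]
opening: 0.0242
```

Request:
jog_arm(increments=[{"claw":0,"offset":[0,0.05,0],"turn":0},{"claw":0,"offset":[0,0.05,0],"turn":0},{"claw":0,"offset":[0,0.03,0],"turn":0},{"claw":0,"offset":[0,0,0],"turn":0},{"claw":0,"offset":[0,0,0],"turn":0}])

```text
t: 10.12
tcp_pos: [0.5556, -0.0746, 0.1161]
tool_rot: [[0.234, 0.001, -0.972], [0.972, -0.0, 0.234], [0.0, -1.0, -0.001]]
ft_force: [-1.0, 0.7, 5.3]
opening: 0.0242
```

Request:
jog_arm(increments=[{"claw":0,"offset":[0,0.04,0],"turn":0},{"claw":0,"offset":[0,0.03,0],"turn":0},{"claw":0,"offset":[0,0,0],"turn":0},{"claw":0,"offset":[0,0,0],"turn":0}])

```text
t: 10.62
tcp_pos: [0.5563, -0.0747, 0.1158]
tool_rot: [[0.233, 0.002, -0.972], [0.972, -0.001, 0.233], [-0.0, -1.0, -0.003]]
ft_force: [-7.4, 2.0, 25.9]
opening: 0.0242
```

The travel stopped dead at 26 N with the height 8 mm below first contact, so the cap is home. Lift and carry the tool to a clear spot at (0.572,-0.27).

Request:
jog_arm(increments=[{"claw":0,"offset":[0,-0.2,0],"turn":0},{"claw":0,"offset":[0,-0.4,0],"turn":0},{"claw":0,"offset":[0,-0.3,0],"turn":0},{"claw":0,"offset":[-0.5,0,-0.15],"turn":0},{"claw":0,"offset":[-0.6,0,-0.2],"turn":0},{"claw":0,"offset":[-0.6,0,-0.2],"turn":0},{"claw":0,"offset":[-0.6,0,-0.2],"turn":0},{"claw":0,"offset":[-0.5,0,-0.17],"turn":0},{"claw":0,"offset":[-0.3,0,-0.1],"turn":0},{"claw":0,"offset":[0,0,0],"turn":0},{"claw":0,"offset":[0,0,0],"turn":0},{"claw":0,"offset":[0,0,0],"turn":0}])

```text
t: 12.12
tcp_pos: [0.5713, -0.2684, 0.1653]
tool_rot: [[0.232, -0.0, -0.973], [0.973, 0.001, 0.232], [0.0, -1.0, 0.001]]
ft_force: [-0.7, -0.7, -1.1]
opening: 0.0241
```

```bash
python3 -c "
from h import *
to(.572,-.27,.057)
t,w=cloud('top'); im,w2=cloud('side')
for W in(w,w2):
    m=(np.hypot(W[...,0]-.5557,W[...,1]+.0755)<.012)&(W[...,2]<.09);print('cap z',np.nanmedian(W[m][:,2]),m.sum())
a=[cv2.resize(x[s],(400,500)) for x,s in ((t,np.s_[130:255,275:375]),(im,np.s_[180:330,200:320]))]
cv2.imwrite('pics/place.png',cv2.convertScaleAbs(np.hstack(a),alpha=1.4))"
```

```text
t 12.125 tcp [ 0.5713 -0.2684  0.1653] F [-0.7  -0.69 -1.09] open 0.02412684759603282 units [-0.024  1.805 -0.019]
[[0.2323, -0.0004, -0.9726], [0.9726, 0.0006, 0.2323], [0.0005, -1.0, 0.0005]]
cap z 0.060840812892794416 52
cap z 0.06186678205333024 24
```

View pics/place.png

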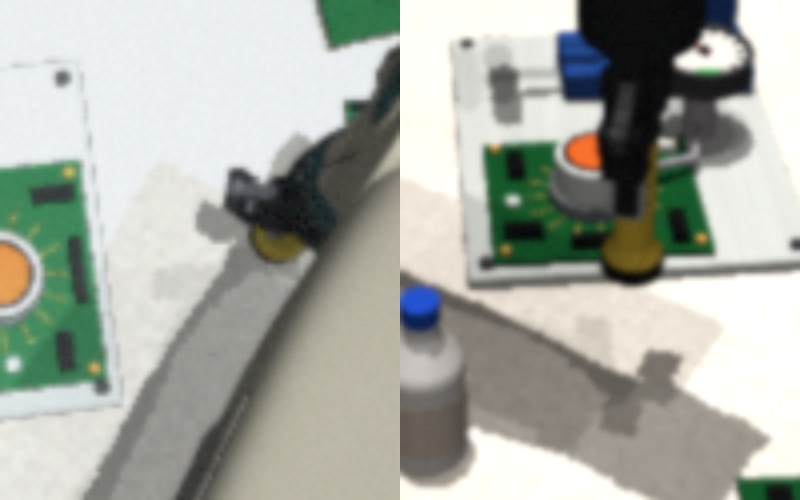

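The cap now reads 61 mm high, so it is home. The tool hangs upright over clear bench. Lowering it.

Request:
jog_arm(increments=[{"claw":0,"offset":[0,0.5,0],"turn":0},{"claw":0,"offset":[0,0.5,0],"turn":0},{"claw":0,"offset":[0,0.5,0],"turn":0},{"claw":0,"offset":[0,0.25,0],"turn":0},{"claw":0,"offset":[0,0,0],"turn":0},{"claw":0,"offset":[0,0,0],"turn":0},{"claw":0,"offset":[0,0,0],"turn":0}])

```text
t: 13.1
tcp_pos: [0.5726, -0.2704, 0.0619]
tool_rot: [[0.234, 0.002, -0.972], [0.972, -0.001, 0.234], [-0.001, -1.0, -0.003]]
ft_force: [0.8, -0.1, -0.7]
opening: 0.0242
```

Request:
jog_arm(increments=[{"claw":0,"offset":[0,0.03,0],"turn":0},{"claw":0,"offset":[0,0.02,0],"turn":0},{"claw":0,"offset":[0,0.01,0],"turn":0},{"claw":0,"offset":[0,0,0],"turn":0}], grip_force=30)

```text
t: 13.6
tcp_pos: [0.5713, -0.2697, 0.0566]
tool_rot: [[0.234, -0.0, -0.972], [0.972, 0.0, 0.234], [0.0, -1.0, 0.0]]
ft_force: [0.7, -0.6, -0.6]
opening: 0.0239
```

Request:
jog_arm(increments=[{"claw":0,"offset":[0,0.02,0],"turn":0},{"claw":0,"offset":[0,0,0],"turn":0},{"claw":0,"offset":[0,0,0],"turn":0}])

```text
t: 13.98
tcp_pos: [0.5714, -0.2697, 0.0555]
tool_rot: [[0.234, -0.0, -0.972], [0.972, 0.0, 0.234], [-0.0, -1.0, 0.0]]
ft_force: [-0.6, -0.8, -0.3]
opening: 0.0241
```

Request:
jog_arm(increments=[{"claw":0,"offset":[0,0.01,0],"turn":0},{"claw":0,"offset":[0,0.01,0],"turn":0},{"claw":0,"offset":[0,0,0],"turn":0}])

```text
t: 14.35
tcp_pos: [0.5716, -0.2698, 0.0552]
tool_rot: [[0.234, 0.0, -0.972], [0.972, -0.0, 0.234], [-0.0, -1.0, -0.0]]
ft_force: [-2.3, 1.6, 4.8]
opening: 0.0243
```

The tool is on the bench (5 N). Open the gripper, wait, then go straight up.

Request:
jog_arm(increments=[{"claw":0.5,"offset":[0,0,0],"turn":0},{"claw":0.8,"offset":[0,0,0],"turn":0},{"claw":1,"offset":[0,0,0],"turn":0},{"claw":1,"offset":[0,0,0],"turn":0},{"claw":1,"offset":[0,0,0],"turn":0},{"claw":1,"offset":[0,0,0],"turn":0},{"claw":1,"offset":[0,-0.3,0],"turn":0},{"claw":1,"offset":[0,-0.6,0],"turn":0},{"claw":1,"offset":[0,-0.9,0],"turn":0},{"claw":1,"offset":[0,-0.9,0],"turn":0},{"claw":1,"offset":[0,-0.9,0],"turn":0},{"claw":0.5,"offset":[0,0,0],"turn":0}])

```text
t: 15.85
tcp_pos: [0.5746, -0.2716, 0.2786]
tool_rot: [[0.234, 0.012, -0.972], [0.972, -0.007, 0.233], [-0.004, -1.0, -0.013]]
ft_force: [0.1, -0.2, -0.9]
opening: 0.0696
```

```bash
python3 -c "
from h import *
to(.4705,.092,.25)
im,w=cloud('side')
hsv=cv2.cvtColor(im,cv2.COLOR_BGR2HSV);H,S,V=cv2.split(hsv)
m=(H>18)&(H<34)&(S>110)&(V>40)&(w[...,1]<-.2)&(w[...,2]>.01)
P=w[m];print(len(P),P.min(0),P.max(0))
for a,b in((.03,.06),(.06,.1)): print(P[(P[:,2]>a)&(P[:,2]<b)].mean(0))"
```

```text
t 15.85 tcp [ 0.5746 -0.2716  0.2786] F [ 0.07 -0.2  -0.86] open 0.06955060800151909 units [5.489 0.414 3.108]
[[0.2336, 0.0117, -0.9723], [0.9723, -0.0071, 0.2335], [-0.0041, -0.9999, -0.013]]
434 [ 0.55439706 -0.29266757  0.01057328] [ 0.59126383 -0.26221207  0.11267307]
[ 0.57168076 -0.28051501  0.04459754]
[ 0.57137213 -0.2804368   0.08017633]
```

Tool stands upright at (0.5715,-0.2705), released. Close the fingers and go above the lever grip.

Request:
jog_arm(increments=[{"claw":0,"offset":[0.5,0,0.28],"turn":0},{"claw":0,"offset":[0.7,0,0.4],"turn":0},{"claw":0,"offset":[0.7,0,0.4],"turn":0},{"claw":0,"offset":[0.7,0,0.4],"turn":0},{"claw":0,"offset":[0.7,0,0.4],"turn":0},{"claw":0,"offset":[0.7,0,0.4],"turn":0},{"claw":0,"offset":[0.7,0,0.4],"turn":0},{"claw":0,"offset":[0.5,0,0.3],"turn":0},{"claw":0,"offset":[0.276,0,0.17],"turn":0},{"claw":0,"offset":[0,0,0],"turn":0},{"claw":0,"offset":[0,0,0],"turn":0}], grip_force=40)

```text
t: 17.27
tcp_pos: [0.4641, 0.0934, 0.2698]
tool_rot: [[0.234, -0.001, -0.972], [0.972, -0.0, 0.234], [-0.001, -1.0, 0.001]]
ft_force: [0.6, 0.1, -0.4]
opening: 0.0
```

```bash
python3 -c "
from h import *
to(.4675,.092,.205)
im,w=cloud('side');t=read_camera('top')[0]
a=[cv2.resize(x[s],(400,500)) for x,s in ((t,np.s_[140:265,175:275]),(im,np.s_[80:230,190:310]))]
cv2.imwrite('pics/lever.png',cv2.convertScaleAbs(np.hstack(a),alpha=1.4))"
```

```text
t 17.275 tcp [0.4641 0.0934 0.2698] F [ 0.59  0.13 -0.36] open 1.6180541076301555e-05 units [-0.009  1.08  -0.061]
[[0.2338, -0.001, -0.9723], [0.9723, -0.0005, 0.2338], [-0.0007, -1.0, 0.0008]]
```

View pics/lever.png

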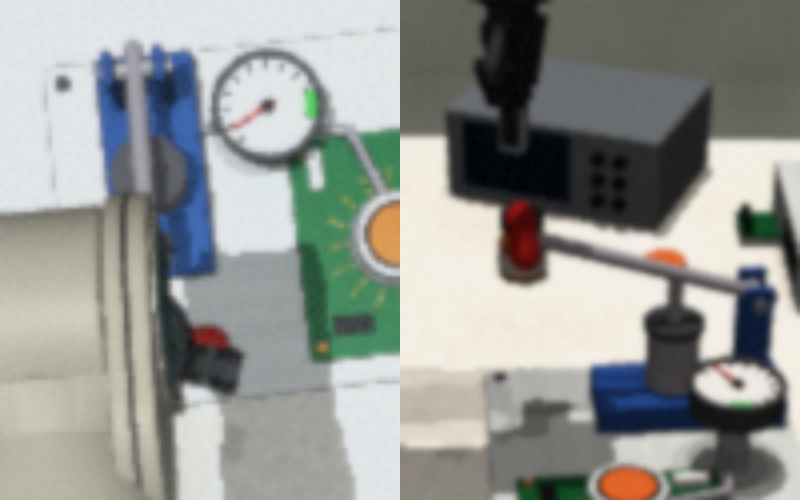

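Fingertips are over the bar (column 513 against 522, about 6 mm nearer the robot, as expected). First stroke: shift +x by 3.5 mm, then press.

Request:
jog_arm(increments=[{"claw":0,"offset":[0,0.5,-0.06],"turn":0},{"claw":0,"offset":[0,0.5,0],"turn":0},{"claw":0,"offset":[0,0.3,0],"turn":0},{"claw":0,"offset":[0,0.3,0],"turn":0},{"claw":0,"offset":[0,0.3,0],"turn":0},{"claw":0,"offset":[0,0.3,0],"turn":0},{"claw":0,"offset":[0,0.3,0],"turn":0},{"claw":0,"offset":[0,0.3,0],"turn":0},{"claw":0,"offset":[0,0.2,0],"turn":0},{"claw":0,"offset":[0,0.1,0],"turn":0},{"claw":0,"offset":[0,0,0],"turn":0},{"claw":0,"offset":[0,0,0],"turn":0}])

```text
t: 18.88
tcp_pos: [0.4705, 0.0923, 0.0864]
tool_rot: [[0.235, 0.004, -0.972], [0.972, 0.0, 0.235], [0.001, -1.0, -0.004]]
ft_force: [-2.1, -0.2, 10.4]
opening: 0.0003
```

Request:
jog_arm(increments=[{"claw":0,"offset":[0,0.08,0],"turn":0},{"claw":0,"offset":[0,0.06,0],"turn":0},{"claw":0,"offset":[0,0,0],"turn":0},{"claw":0,"offset":[0,0,0],"turn":0}])

```text
t: 19.38
tcp_pos: [0.4719, 0.0924, 0.0806]
tool_rot: [[0.235, 0.007, -0.972], [0.972, 0.0, 0.235], [0.002, -1.0, -0.007]]
ft_force: [-5.3, -0.5, 26.2]
opening: 0.0001
```

Hard stop felt at TCP z 0.0806 with 26 N: a full stroke. Raise, wait for the lever, then stroke again.

Request:
jog_arm(increments=[{"claw":0,"offset":[0,-0.3,0],"turn":0},{"claw":0,"offset":[0,-0.5,0],"turn":0},{"claw":0,"offset":[0,-0.5,0],"turn":0},{"claw":0,"offset":[0,-0.5,0],"turn":0},{"claw":0,"offset":[0,-0.5,0],"turn":0},{"claw":0,"offset":[0,-0.1,0],"turn":0},{"claw":0,"offset":[0,0,0],"turn":0},{"claw":0,"offset":[0,0,0],"turn":0},{"claw":0,"offset":[0,0,0],"turn":0},{"claw":0,"offset":[0,0,0],"turn":0},{"claw":0,"offset":[0,0,0],"turn":0},{"claw":0,"offset":[0,0,0],"turn":0}])

```text
t: 20.88
tcp_pos: [0.4679, 0.0931, 0.2199]
tool_rot: [[0.234, -0.0, -0.972], [0.972, 0.0, 0.234], [-0.0, -1.0, 0.0]]
ft_force: [0.1, -0.1, -0.0]
opening: 0.0003
```

Request:
jog_arm(increments=[{"claw":0,"offset":[0,0.2,0],"turn":0},{"claw":0,"offset":[0,0.3,0],"turn":0},{"claw":0,"offset":[0,0.3,0],"turn":0},{"claw":0,"offset":[0,0.3,0],"turn":0},{"claw":0,"offset":[0,0.3,0],"turn":0},{"claw":0,"offset":[0,0.3,0],"turn":0},{"claw":0,"offset":[0,0.3,0],"turn":0},{"claw":0,"offset":[0,0.2,0],"turn":0},{"claw":0,"offset":[0,0.1,0],"turn":0},{"claw":0,"offset":[0,0.1,0],"turn":0},{"claw":0,"offset":[0,0,0],"turn":0},{"claw":0,"offset":[0,0,0],"turn":0}])

```text
t: 22.38
tcp_pos: [0.4714, 0.0933, 0.0805]
tool_rot: [[0.233, 0.007, -0.972], [0.972, 0.0, 0.233], [0.002, -1.0, -0.007]]
ft_force: [-6.1, -1.1, 29.3]
opening: -0.0
```

Second full stroke done. I'll repeat it for the third.

Request:
jog_arm(increments=[{"claw":0,"offset":[0,-0.3,0],"turn":0},{"claw":0,"offset":[0,-0.5,0],"turn":0},{"claw":0,"offset":[0,-0.5,0],"turn":0},{"claw":0,"offset":[0,-0.5,0],"turn":0},{"claw":0,"offset":[0,-0.5,0],"turn":0},{"claw":0,"offset":[0,-0.1,0],"turn":0},{"claw":0,"offset":[0,0,0],"turn":0},{"claw":0,"offset":[0,0,0],"turn":0},{"claw":0,"offset":[0,0,0],"turn":0},{"claw":0,"offset":[0,0,0],"turn":0},{"claw":0,"offset":[0,0,0],"turn":0},{"claw":0,"offset":[0,0,0],"turn":0}])

```text
t: 23.88
tcp_pos: [0.4679, 0.093, 0.2199]
tool_rot: [[0.234, -0.0, -0.972], [0.972, 0.0, 0.234], [-0.0, -1.0, 0.0]]
ft_force: [-0.6, -0.1, 0.1]
opening: 0.0
```

Request:
jog_arm(increments=[{"claw":0,"offset":[0,0.2,0],"turn":0},{"claw":0,"offset":[0,0.3,0],"turn":0},{"claw":0,"offset":[0,0.3,0],"turn":0},{"claw":0,"offset":[0,0.3,0],"turn":0},{"claw":0,"offset":[0,0.3,0],"turn":0},{"claw":0,"offset":[0,0.3,0],"turn":0},{"claw":0,"offset":[0,0.3,0],"turn":0},{"claw":0,"offset":[0,0.2,0],"turn":0},{"claw":0,"offset":[0,0.1,0],"turn":0},{"claw":0,"offset":[0,0.1,0],"turn":0},{"claw":0,"offset":[0,0,0],"turn":0},{"claw":0,"offset":[0,0,0],"turn":0}])

```text
t: 25.38
tcp_pos: [0.4713, 0.0933, 0.0805]
tool_rot: [[0.233, 0.007, -0.972], [0.972, 0.0, 0.233], [0.002, -1.0, -0.006]]
ft_force: [-5.9, -0.6, 29.5]
opening: 0.0003
```

Request:
jog_arm(increments=[{"claw":0,"offset":[0,-0.3,0],"turn":0},{"claw":0,"offset":[0,-0.5,0],"turn":0},{"claw":0,"offset":[0,-0.5,0],"turn":0},{"claw":0,"offset":[0,-0.5,0],"turn":0},{"claw":0,"offset":[0,-0.5,0],"turn":0},{"claw":0,"offset":[0,-0.1,0],"turn":0},{"claw":0,"offset":[0,0,0],"turn":0},{"claw":0,"offset":[0,0,0],"turn":0},{"claw":0,"offset":[0,0,0],"turn":0},{"claw":0,"offset":[0,0,0],"turn":0},{"claw":0,"offset":[0,0,0],"turn":0},{"claw":0,"offset":[0,0,0],"turn":0}])

```text
t: 26.88
tcp_pos: [0.4679, 0.093, 0.2199]
tool_rot: [[0.234, -0.0, -0.972], [0.972, 0.0, 0.234], [-0.0, -1.0, 0.0]]
ft_force: [-0.1, -0.1, 0.3]
opening: 0.0002
```

```bash
python3 -c "
from h import *
im=read_camera('side')[0];t=read_camera('top')[0]
a=[cv2.resize(x[s],(400,500),interpolation=cv2.INTER_CUBIC) for x,s in ((t,np.s_[140:190,222:262]),(im,np.s_[130:280,190:310]))]
cv2.imwrite('pics/g3.png',cv2.convertScaleAbs(np.hstack(a),alpha=1.4))"
```

```text
(no output)
```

View pics/g3.png

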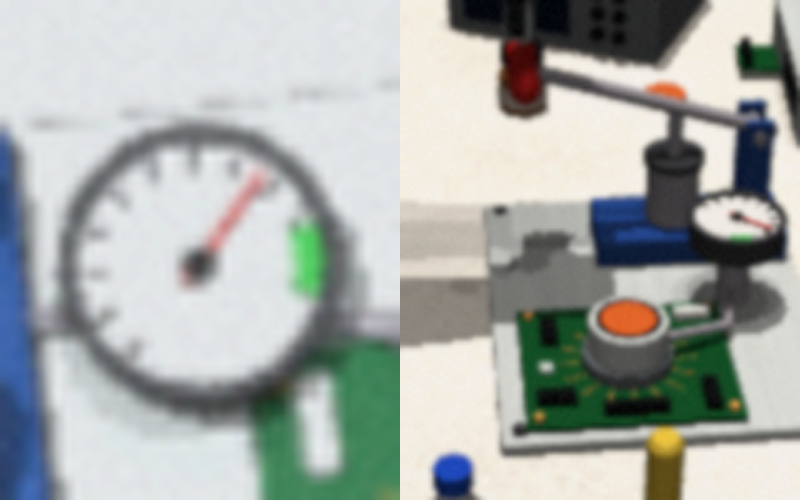

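The needle, pointing to (262,172), is one stroke short of the green band at (308,258). The lever is up and the cap is flush. Fourth stroke, then clear upward.

Request:
jog_arm(increments=[{"claw":0,"offset":[0,0.2,0],"turn":0},{"claw":0,"offset":[0,0.3,0],"turn":0},{"claw":0,"offset":[0,0.3,0],"turn":0},{"claw":0,"offset":[0,0.3,0],"turn":0},{"claw":0,"offset":[0,0.3,0],"turn":0},{"claw":0,"offset":[0,0.3,0],"turn":0},{"claw":0,"offset":[0,0.3,0],"turn":0},{"claw":0,"offset":[0,0.2,0],"turn":0},{"claw":0,"offset":[0,0.1,0],"turn":0},{"claw":0,"offset":[0,0.1,0],"turn":0},{"claw":0,"offset":[0,0,0],"turn":0},{"claw":0,"offset":[0,0,0],"turn":0}])

```text
t: 28.48
tcp_pos: [0.4712, 0.0933, 0.0805]
tool_rot: [[0.234, 0.006, -0.972], [0.972, 0.0, 0.234], [0.002, -1.0, -0.006]]
ft_force: [-6.4, -0.9, 30.0]
opening: -0.0005
```

Request:
jog_arm(increments=[{"claw":0,"offset":[0,-0.3,0],"turn":0},{"claw":0,"offset":[0,-0.5,0],"turn":0},{"claw":0,"offset":[0,-0.5,0],"turn":0},{"claw":0,"offset":[0,-0.5,0],"turn":0},{"claw":0,"offset":[0,-0.5,0],"turn":0},{"claw":0,"offset":[0,-0.4,0],"turn":0},{"claw":0,"offset":[0,-0.4,0],"turn":0},{"claw":0,"offset":[0,0,0],"turn":0},{"claw":0,"offset":[0,0,0],"turn":0},{"claw":0,"offset":[0,0,0],"turn":0},{"claw":0,"offset":[0,0,0],"turn":0},{"claw":0,"offset":[0,0,0],"turn":0}])

```text
t: 29.98
tcp_pos: [0.4676, 0.093, 0.2614]
tool_rot: [[0.234, -0.001, -0.972], [0.972, -0.0, 0.234], [-0.0, -1.0, 0.001]]
ft_force: [0.4, -1.0, -0.7]
opening: 0.0004
```

```bash
python3 -c "
from h import *
im,w=cloud('side');t=read_camera('top')[0]
hsv=cv2.cvtColor(im,cv2.COLOR_BGR2HSV);H,S,V=cv2.split(hsv)
m=((H<4)|(H>174))&(S>150)&(V>40)&(w[...,2]>.15)&(w[...,1]<.2);P=w[m];print('grip top z',np.percentile(P[:,2],97),'before ~.205-.210')
a=[cv2.resize(x[s],(400,500),interpolation=cv2.INTER_CUBIC) for x,s in ((t,np.s_[140:190,222:262]),(im,np.s_[130:380,180:380]))]
cv2.imwrite('pics/g4.png',cv2.convertScaleAbs(np.hstack(a),alpha=1.4))"
```

```text
grip top z 0.20760930372345987 before ~.205-.210
```

View pics/g4.png

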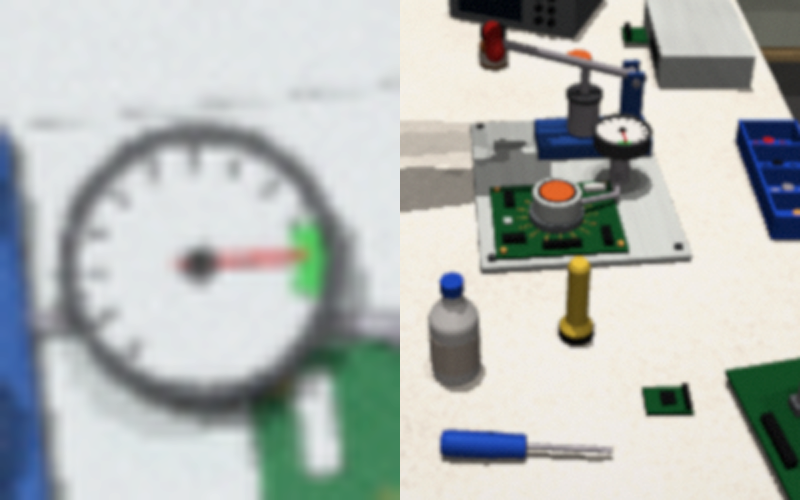

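The needle points into the middle of the green band (308,256). The lever is up, the cap home, the tool upright, and the bottle, driver and module in view look unmoved. Handing in.

```bash
python3 -c "
from bench import *
print(job_done())"
```

```text
the job is handed in; nothing more can be done
None
```

The job is done and handed in at about 30 s of the 72 s allowed; `job_done()` gives no verdict.

**What I did:** I took the yellow tool by its handle and pressed the cap down until it stopped dead at 26 N. I then stood the tool on clear bench at about (0.5715, -0.2705), a little nearer the station than where it started, and released it. Four lever strokes followed, each felt against the bottom stop at 26–30 N, and the fingers ended about 55 mm above the grip.

**Last checks:**
- **Gauge:** the needle stands in the middle of the green band.
- **Cap:** it measured 61 mm above the bench after pressing, which matches fully home.
- **Lever:** the grip top is at 0.208 m, the same as at rest.
- **Tool:** it stands upright on its own.
- **Bystanders:** the bottle, module and screwdriver look unmoved by eye. I did not look at the jar or spare cap again at the end, but the arm never worked near them.

**Failures and disagreements:** one move call was refused for a missing key and simply resent. The two cameras differed by 2–3 mm in y, within calibration and well inside the 12 mm limit. I viewed 10 pictures.

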